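# Seat the plunger doser in its stand and give it one purge stroke

### The arm

A 6-joint arm with a two-finger parallel gripper is mounted at the origin on a cart in front of the work surface, level with it; the furniture and walls round the work are solid. World frame = base frame: x ahead of the robot, y to its left, z up, the work surface at z = 0. Lengths are in m, angles in rad, forces in N, time in s.
With the tool pointing down it reaches from about 0.35 to 0.775 m from the base axis. Payload 5.5 kg.
Tool frame: the origin (TCP) lies on the centre line of the jaws, within the pads' length; the fingertips stand 11 mm ahead of it and the grasp point (between the pads) lies 8 mm behind it (env.tip_extent is the distance from the TCP to the fingertips, in m); z points along the fingers, y is the line along which they close (so a half turn about z gives the same grasp; the last joint's range is limited). The gripper opens to 85 mm and grips with 20 to 120 N. Pads are 22 mm wide; open, the fingers measure 114 mm over their backs; the gripper's body (76 mm by 85 mm) begins 54 mm behind the grasp point. The pads swing forward as they close: fully open they stand 13 mm farther back than shut.
Start: joints at [1.189, 0.313, 0.046, 1.304, 0, 1.431], TCP at [0.138, 0.558, 0.242] pointing down, gripper open.
Joint ranges: [-2.76, 2.76], [-0.86, 1.69], [-1.03, 1.26], [-2.2, 2.34], [-1.47, 1.5], [-3.14, 3.14]. Speed limits (rad/s): [2.57, 2.57, 3.14, 3.14, 3.14, 3.14].

### API

Orientations are given as a unit quaternion [w, x, y, z].
In Python, from workcell import env gives the robot as it stands.
- The arm moves only by the shell command python3 -m jog 'ROWS' [FORCE]. ROWS is JSON, a list of rows, each a list of 5 numbers: the gripper's target within -1 to 1 (shut at 1, half-way at 0, fully open at -1), then the shift along the tool's x, y, z in m, then the turn about the tool's z in degrees. In form: [[fingers, tx, ty, tz, turn], ...]. A call has 1 to 5 rows; each row shifts and turns the commanded pose from where the row before left it, along the tool's axes as they then stand; what a row does not reach is not made up. A row lasts 1/12 s, in which the tool goes at most 41.7 mm and 7.16 degrees, less where a joint would pass 70% of its speed; a pose out of reach is approached as far as the arm can. A call is refused whole if a number of a shift passes 0.0417 or a number of a turn 7.16, either way. A call with a gripper value outside its range is refused whole. The fingers move at their own pace and stop on an object; FORCE is the grip in N (left out, the last holds). Time passes only in rows, so rows that do not move let the fingers close. It gives the time, the measured TCP pose, the force, the opening and the grip force at its end, in the units of the state.
- env.get_state(): the state, without advancing time (a new reading comes with each control period).
- env.read_camera(name): name is "scene" or "top"; returns a dict with "img" (384x512x3 uint8, red, green, blue), "fov_y" (degrees; the focal length in pixels is half the picture's height over the tangent of half this angle, whatever the lens; pixels are square), "cx", "cy" (the principal point, pixels), "T" (4x4, takes a point from camera to world coordinates). Camera axes: x right, y up, looking along -z (the intrinsics and any distortion apply to the point x, -y, -z); pixel columns grow to the right and rows downward; lengths in m; the calibration is good to about 2 mm. A picture is of the moment at which its call begins. There is no depth.
- env.hand_in(): hands the job in; it is judged then, once.
The state is a dict: "clock": time; "joint_pos": joint angles; "qvel": joint speeds; "tau": joint torques, N m; "tcp_pos": TCP position; "orientation": TCP orientation; "wrist_force": force on the tool from outside, world axes, zero at the start; "ft_torque": the same for the moment, N m; "finger_gap": finger opening in m; "grip_force": force on a finger pad.
Only numpy, scipy, OpenCV 4.12 (cv2) and the standard library are available. Lean on these libraries where they do the work, as an engineer would, in place of code of your own. Each camera call takes 0.05 s, during which the arm holds its last target. There are 200 camera calls.

### The job

Move the empty plunger doser from the parking rack into the bore of the dosing stand, fully home and upright over the little square dish. Then purge it: press its button slowly down through the soft first stop to the firm second stop, never with more than 22 N, hold it there for about a second, and ease the button slowly back up (no faster than about 5 cm/s) before letting go, so that it is fully up again.

Things in the scene. Friction and masses are not known exactly. Their poses are not given: they have to be found in the camera images.
- doser: Plunger doser, loose, about 0.17 kg, round about its z axis. Origin on the axis at the flange's underside, z up. Flange 46 mm across, z 0 to 6 mm; white barrel 34 mm across, z 6 to 60 mm; below, a 24 mm shank to z -28 mm, then a cone to a 7 mm tip at z -62 mm. On top a 25 mm dose collar and a steel rod with a flat round button 26 mm across, 6 mm thick, on the axis; the spare has none.
- doser_grip (a point): On the doser's axis, z 50 mm: height to grip the barrel from above, button standing free between the fingers. The button's top at rest lies 32 to 44 mm above this point (z 82 to 94 mm of the doser), as the dose collar happens to be set; this is not measured. The collar does not give under load.
- first_stroke (a joint): Downward travel of the button to the soft first stop, m: 0 fully up, 0.010 at the first stop, against a light spring (1 N at the start, 3.5 N at the stop). Springs back up if let go.
- second_stroke (a joint): Further downward travel past the first stop, m: 0 not begun, 0.005 at the firm second stop. Takes 7 N to begin and 10 N at the second stop, which is rigid: beyond it the force climbs at once without travel, so arrive there at a few mm/s. Springs back if let go.
- doser_nozzle (a point): Tip of the doser's nozzle, 62 mm below its origin on its axis.
- spare_barrel: A spare barrel parked beside the doser: same flange, barrel, shank and nozzle (same origin), but a flat closed cap (top at z = 64 mm) and no button. Not needed. Either of the two may be in either bore of the rack.
- rack: Parking rack, fixed: dark steel, base 80 x 190 mm, top plate 70 x 190 mm with its upper face at z = 95 mm, two bores 28 mm wide at y = -45 and +45 mm of its own frame. Origin at the centre of its underside; flanges rest on the top plate.
- stand: Dosing stand, fixed: pale aluminium, base plate 130 x 110 mm, two upright cheeks, top plate 90 x 110 mm and 10 mm thick with its upper face at z = 120 mm and one bore in the middle. Origin at the centre of its underside. It may stand to the left or the right of the rack.
- stand_bore (a point): Mouth of the stand's bore, on its axis, level with the upper face of the top plate (z = 120 mm). Bore 27 mm wide, chamfered, through the plate. The doser is home when its flange lies on this face, its origin at this point.
- yellow_cup: Square dish, 50 x 50 x 34 mm, loose, on the stand's base plate (rim 44 mm above the worktop) under the bore. Origin at the centre of its underside. It is to stay under the nozzle.
Mind the look-alikes: they are no part of the job. Leave any orange look-alike of the yellow_cup alone.

How it is judged:
On the way, in this order (a step that is already met when the one before it is completed fails the run):
1. the doser is home in the bore of the stand, upright, button up (horizontal distance between doser and stand_bore below 0.004 m and z of doser in the frame of stand_bore below 0.003 m and angle between doser's own z axis and vertical below 0.06 rad and value of joint first_stroke below 0.002 m), for 0.2 s.
2. the button is at the firm second stop and held there (horizontal distance between doser and stand_bore below 0.004 m and z of doser in the frame of stand_bore below 0.003 m and angle between doser's own z axis and vertical below 0.06 rad and value of joint first_stroke above 0.009 m and value of joint second_stroke above 0.0042 m), for 0.5 s.
At the end, for the whole second after the job is handed in: The doser stands at rest in the stand's bore: axis within 4 mm, flange within 3 mm of the top plate, upright within 0.06 rad; its button is fully up again (both strokes under 1 mm), and the dish stands upright under the nozzle (centre within 15 mm) (horizontal distance between doser and stand_bore below 0.004 m and z of doser in the frame of stand_bore below 0.003 m and angle between doser's own z axis and vertical below 0.06 rad and value of joint each of first_stroke, second_stroke below 0.001 m and horizontal distance between doser_nozzle and yellow_cup below 0.015 m and angle between yellow_cup's own z axis and vertical below 0.1 rad and linear speed of doser below 0.02 m/s); the robot touches nothing.
It fails at once if the button is loaded with more than 22 N (contact force between first_stroke and anything else above 22 N).
It fails at once if the button snaps up (faster than 0.1 m/s) (velocity of joint any of first_stroke, second_stroke below -0.1 m/s).
It also fails if it takes over 69 s, if anything falls off the work surface, if the arm or the gripper's body presses on something with over 40 N, if the wrist force passes 120 N, or if a joint passes its speed limit or range.

## Working session

There is one attempt and no reset: what is moved stays moved. The work goes in short steps, Python scripts to look and compute and a shell command to move; the robot and the scene stay as the last step left them, time stands still between calls to the robot, and variables do not carry over. Pictures are saved under pics/ and viewed, at most 10 in all, crops included, and the job is handed in when it is done.

```bash
ls; mkdir -p pics; python3 - <<'E'
from workcell import env
import cv2,numpy as np
s=env.get_state()
for k,v in s.items(): print(k,np.round(v,4))
for n in("scene","top"):
    c=env.read_camera(n); cv2.imwrite(f"pics/{n}0.png",c["img"][:,:,::-1]); print(n,{k:(np.round(v,4).tolist()) for k,v in c.items() if k!="img"})
E
```

```text
pics
clock 0.0
joint_pos [ 1.1894  0.314   0.045   1.3036 -0.      1.4312]
qvel [ 0.0001 -0.0004  0.0006 -0.0002  0.0005  0.0009]
tau [-3.00000e-04 -4.80628e+01  2.98531e+01  1.96000e-02 -1.00000e-04
  0.00000e+00]
tcp_pos [0.1375 0.5578 0.2414]
orientation [-2.000e-04  1.206e-01  9.927e-01 -9.000e-04]
wrist_force [ 0.5017  0.362  -0.7517]
ft_torque [-0.0455 -0.0222  0.022 ]
grip_force 0.0
finger_gap 0.0857
scene {'fov_y': 47.24, 'cx': 242.7309, 'cy': 190.3666, 'T': [[0.4406, 0.5986, -0.669, -0.2632], [-0.8977, 0.295, -0.3272, -0.3465], [0.0015, 0.7447, 0.6674, 0.854], [0.0, 0.0, 0.0, 1.0]]}
top {'fov_y': 53.0432, 'cx': 257.7671, 'cy': 188.9849, 'T': [[-0.0004, 0.9984, -0.0565, 0.4304], [-0.9999, 0.0003, 0.0124, 0.0313], [0.0124, 0.0565, 0.9983, 0.9687], [0.0, 0.0, 0.0, 1.0]]}
```

View pics/scene0.png

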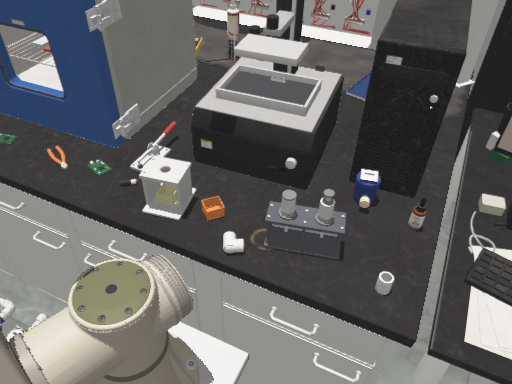

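View pics/top0.png

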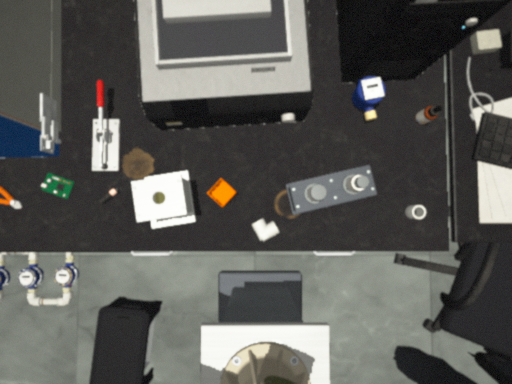

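Candidates: the two rack barrels, at top-view (315,192) with a flat cap and (357,183), where the scene view shows a button near (328,195). The orange dish look-alike is at (221,192). The white stand with its bore is at (159,198). I'll check these in one close composite.

```bash
cat > h.py <<'E'
import cv2,numpy as np
from workcell import env
def ray(c,u,v):
    f=c["img"].shape[0]/2/np.tan(np.radians(c["fov_y"]/2))
    d=c["T"][:3,:3]@np.array([(u-c["cx"])/f,-(v-c["cy"])/f,-1]); return np.array(c["T"])[:3,3],d
def onz(c,u,v,z):
    o,d=ray(c,u,v); return o+d*(z-o[2])/d[2]
def pix(c,p):
    f=c["img"].shape[0]/2/np.tan(np.radians(c["fov_y"]/2))
    q=np.array(c["T"])[:3,:3].T@(np.array(p)-np.array(c["T"])[:3,3]); return np.array([c["cx"]+f*q[0]/-q[2],c["cy"]-f*q[1]/-q[2]])
def crop(c,x,y,w,h,k): return cv2.resize(c["img"][y:y+h,x:x+w,::-1],None,fx=k,fy=k,interpolation=cv2.INTER_CUBIC)
E
python3 - <<'E'
from h import *
s,t=env.read_camera("scene"),env.read_camera("top")
a=np.hstack([crop(t,275,155,110,70,3.6),crop(t,120,160,110,70,3.6)])
b=np.hstack([crop(s,250,180,110,85,3.6),crop(s,130,145,110,85,3.6)])
cv2.imwrite("pics/c1.png",np.vstack([a,b])[:600,:800])
E
```

```text
(no output)
```

View pics/c1.png

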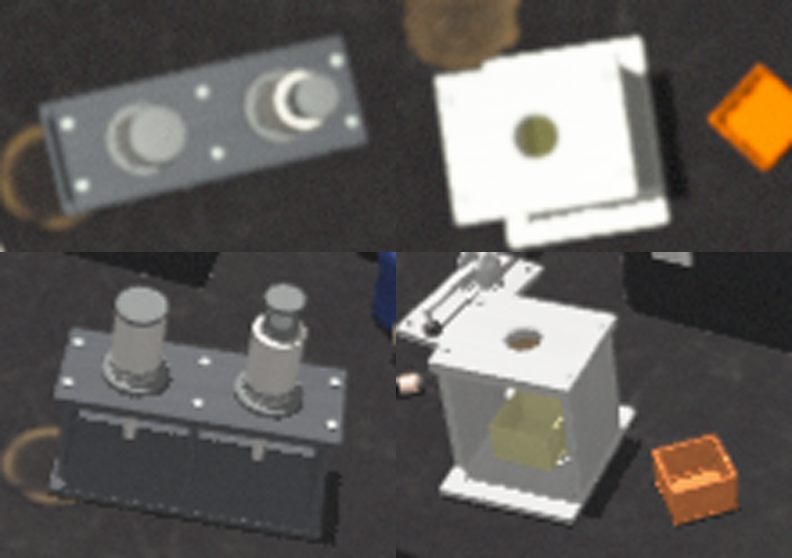

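The crop confirms it: the doser is the right one, with its button at top (361.7,182) and scene (329,193). The stand's bore is at top (158.6,198) and scene (165,169). The yellow dish stands inside the stand and the orange dish stands apart.

```bash
python3 - <<'E'
from h import *
s,t=env.read_camera("scene"),env.read_camera("top")
def tri(u,v):
    (o1,d1),(o2,d2)=ray(t,*u),ray(s,*v)
    k=np.linalg.lstsq(np.c_[d1,-d2],o2-o1,rcond=None)[0]; a,b=o1+k[0]*d1,o2+k[1]*d2
    return (a+b)/2,np.linalg.norm(a-b)
# rack screws (top view, bright blobs)
def blob(c,u,v,r=4,bright=True):
    x,y=int(round(u)),int(round(v)); g=c["img"][y-r:y+r+1,x-r:x+r+1].mean(2)
    w=np.clip((g-np.median(g))*(1 if bright else -1)-15,0,None); yy,xx=np.mgrid[y-r:y+r+1,x-r:x+r+1]
    return np.array([(w*xx).sum(),(w*yy).sum()])/w.sum()
sc=[blob(t,275+a/3.6,155+b/3.6,3) for a,b in[(67,124),(337,60),(352,121),(82,185),(202,91),(217,153)]]
P=np.array([onz(t,*p,.096)[:2] for p in sc]); print(P.round(4))
ctr=P.mean(0); d=(P[1]-P[0]+P[2]-P[3]); d/=np.linalg.norm(d); print("rack",ctr,"yaw dir",d,"doser top",ctr+.045*d)
ss=[blob(s,250+a/3.6,180+(b-252)/3.6,3) for a,b in[(77,341),(337,382),(331,425),(68,381),(204,361),(197,403)]]
Q=np.array([onz(s,*p,.096)[:2] for p in ss]); print(Q.round(4)); c2=Q.mean(0); e=(Q[1]-Q[0]+Q[2]-Q[3]); e/=np.linalg.norm(e)
print("scene rack",c2,e,"doser",c2+.045*e)
print("button",tri((361.7,181.9),(329.2,192.8)))
# stand bore
for c,u,v in((t,158.6,197.8),(s,165,169.4)):
    m=(c["img"].min(2)<170).astype(np.uint8); n,l,st,ce=cv2.connectedComponentsWithStats(m); i=l[int(v),int(u)]
    print(i,st[i],ce[i],onz(c,*ce[i],.12))
m=(t["img"].min(2)>215).astype(np.uint8)
n,l,st,ce=cv2.connectedComponentsWithStats(m);i=l[190,150]; print(st[i])
for uv in[(435,75),(640,36),(668,222),(455,225)]:print(onz(t,120+(uv[0]-396)/3.6,160+uv[1]/3.6,.12).round(4))
# yellow cup in scene
h=cv2.cvtColor(s["img"],cv2.COLOR_RGB2HSV); mm=cv2.inRange(h,(22,60,40),(35,255,255)); mm[:,:130]=0; ys,xs=np.nonzero(mm[145:230,130:240]); print(xs.min()+130,xs.max()+130,ys.min()+145,ys.max()+145)
E
```

```text
[[ 0.48   -0.0603]
 [ 0.5202 -0.2315]
 [ 0.4814 -0.2406]
 [ 0.441  -0.0694]
 [ 0.5002 -0.1459]
 [ 0.4614 -0.155 ]]
rack [ 0.48071115 -0.15044458] yaw dir [ 0.22909233 -0.9734047 ] doser top [ 0.4910203  -0.19424779]
[[ 0.4807 -0.062 ]
 [ 0.5216 -0.2331]
 [ 0.4825 -0.2426]
 [ 0.4419 -0.071 ]
 [ 0.5015 -0.1473]
 [ 0.4622 -0.1568]]
scene rack [ 0.48172924 -0.15213159] [ 0.23117447 -0.97291231] doser [ 0.49213209 -0.19591264]
button (array([ 0.49074219, -0.19513396,  0.17995139]), np.float64(0.004703362359485527))
10 [153 192  12  12 117] [158.47863248 197.41025641] [0.45978559 0.23918867 0.12      ]
8 [160 166  11   7  46] [164.93478261 168.93478261] [0.45787949 0.23574985 0.12      ]
[ 131  171   64   57 2334]
[0.4963 0.3004 0.12  ]
[0.5204 0.1755 0.12  ]
[0.4065 0.1573 0.12  ]
[0.4048 0.2866 0.12  ]
156 176 184 204
```

```bash
cat >> h.py <<'E'
def go(x,y,z,yaw=None):
    s=env.get_state(); w,a,b,c=s["orientation"]
    from scipy.spatial.transform import Rotation as R
    M=R.from_quat([a,b,c,w]).as_matrix(); d=M.T@(np.array([x,y,z])-s["tcp_pos"])
    print("t",round(s["clock"],2),"tcp",s["tcp_pos"].round(4),"shift",d.round(4),"yaw_y",np.degrees(np.arctan2(M[1,1],M[0,1])).round(2),"zaxis",M[:,2].round(3),"F",np.round(s["wrist_force"],1),"gap",round(float(s["finger_gap"]),4))
E
python3 -m jog '[[-1,-0.0316,-0.0195,0,0],[-1,-0.0316,-0.0195,0,0],[-1,-0.0316,-0.0195,0,0],[-1,-0.0316,-0.0195,0,0],[-1,-0.0316,-0.0195,0,0]]'
python3 -m jog '[[-1,-0.0316,-0.0195,0,0],[-1,-0.0316,-0.0195,0,0],[-1,-0.0316,-0.0195,0,0],[-1,-0.0316,-0.0195,0,0],[-1,-0.0316,-0.0195,0,0]]'
python3 -m jog '[[-1,-0.0316,-0.0195,0,0],[-1,-0.0316,-0.0195,0,0],[-1,0,0,0,7],[-1,0,0,0,7],[-1,0,0,0,7]]'
python3 -m jog '[[-1,0,0,0,7],[-1,0,0,0,7],[-1,0,0,0,7],[-1,0,0,0,7],[-1,0,0,0,7]]'
python3 -m jog '[[-1,0,0,0,7],[-1,0,0,0,0]]'
python3 -c "
from h import *
go(.4915,-.195,.25)"
```

```text
clock: 0.72
tcp_pos: [0.2685, 0.4245, 0.2423]
orientation: [0.0, 0.12, 0.993, 0.0]
wrist_force: [0.4, 0.9, -0.3]
finger_gap: 0.0855
grip_force: 0.0
clock: 1.13
tcp_pos: [0.3988, 0.2918, 0.2425]
orientation: [0.0, 0.121, 0.993, 0.0]
wrist_force: [-0.6, 0.2, 0.3]
finger_gap: 0.0854
grip_force: 0.0
clock: 1.55
tcp_pos: [0.4505, 0.2393, 0.2421]
orientation: [-0.0, 0.303, 0.953, -0.0]
wrist_force: [-0.7, 0.1, 0.2]
finger_gap: 0.0853
grip_force: 0.0
clock: 1.97
tcp_pos: [0.4498, 0.2403, 0.2423]
orientation: [-0.0, 0.575, 0.818, -0.0]
wrist_force: [0.3, 1.2, 0.4]
finger_gap: 0.0852
grip_force: 0.0
clock: 2.13
tcp_pos: [0.4498, 0.2403, 0.2423]
orientation: [-0.0, 0.623, 0.782, 0.0]
wrist_force: [-0.8, -0.8, -0.4]
finger_gap: 0.0855
grip_force: 0.0
t 2.13 tcp [0.4498 0.2403 0.2423] shift [-0.4335 -0.0571 -0.0078] yaw_y 12.97 zaxis [-0.  0. -1.] F [-0.8 -0.8 -0.4] gap 0.0855
```

```bash

python3 -m jog '[[-1,-0.0361,-0.0048,-0.0007,0],[-1,-0.0361,-0.0048,-0.0007,0],[-1,-0.0361,-0.0048,-0.0007,0],[-1,-0.0361,-0.0048,-0.0007,0],[-1,-0.0361,-0.0048,-0.0007,0]]' >/dev/null
python3 -m jog '[[-1,-0.0361,-0.0048,-0.0007,0],[-1,-0.0361,-0.0048,-0.0007,0],[-1,-0.0361,-0.0048,-0.0007,0],[-1,-0.0361,-0.0048,-0.0007,0],[-1,-0.0361,-0.0048,-0.0007,0]]' >/dev/null
python3 -m jog '[[-1,-0.0361,-0.0048,-0.0007,0],[-1,-0.0361,-0.0048,-0.0007,0],[-1,0,0,0,0],[-1,0,0,0,0]]'
python3 - <<'E'
from h import *
go(.4915,-.195,.137)
s,t=env.read_camera("scene"),env.read_camera("top")
cv2.imwrite("pics/c2.png",np.hstack([crop(t,300,120,110,130,3.5),crop(s,270,110,110,130,3.5)]))
E
```

```text
clock: 3.3
tcp_pos: [0.4922, -0.1965, 0.2503]
orientation: [-0.0, 0.622, 0.783, 0.0]
wrist_force: [0.4, -0.5, 1.1]
finger_gap: 0.0852
grip_force: 0.0
t 3.3 tcp [ 0.4922 -0.1965  0.2503] shift [ 0.0015 -0.0003  0.1133] yaw_y 13.1 zaxis [-0.     0.001 -1.   ] F [ 0.4 -0.5  1.1] gap 0.0852
```

View pics/c2.png

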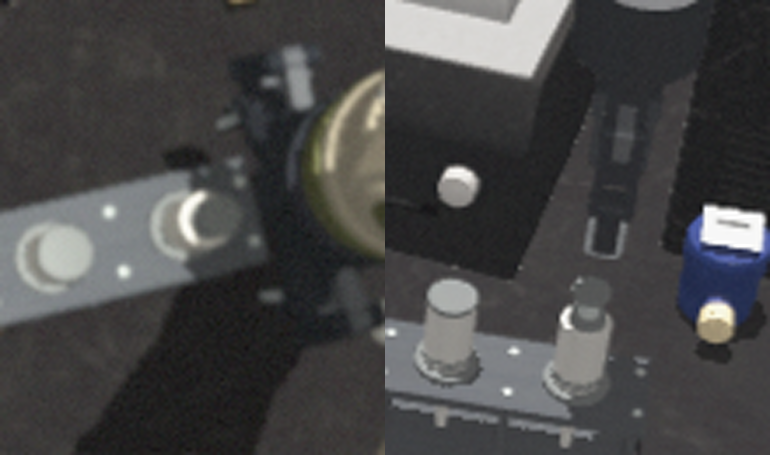

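```bash
python3 - <<'E'
from h import *
from scipy.spatial.transform import Rotation as R
st=env.get_state();w,a,b,c=st["orientation"];M=R.from_quat([a,b,c,w]).as_matrix()
s,t=env.read_camera("scene"),env.read_camera("top")
for q in([0,.048,0],[0,-.048,0],[0,0,0]):
    p=st["tcp_pos"]+M@np.array(q); u=pix(t,p);v=pix(s,p)
    print(q,((u-[300,120])*3.5).round(),((v-[270,110])*3.5+[385,0]).round())
for z in(.095,.155,.18):
    p=[.4915,-.195,z];print(z,((pix(t,p)-[300,120])*3.5).round(),((pix(s,p)-[270,110])*3.5+[385,0]).round())
E
```

```text
[0, 0.048, 0] [233. 116.] [608. 160.]
[0, -0.048, 0] [277. 290.] [596. 254.]
[0, 0, 0] [255. 203.] [602. 205.]
0.095 [182. 224.] [573. 381.]
0.155 [208. 217.] [584. 318.]
0.18 [219. 214.] [589. 290.]
```

```bash

python3 -m jog '[[-1,0.001,0,0.02,0],[-1,0,0,0.025,0],[-1,0,0,0.025,0],[-1,0,0,0.015,0],[-1,0,0,0.012,0]]'
python3 -m jog '[[-1,0,0,0.01,0],[-1,0,0,0.006,0],[-1,0,0,0,0],[-1,0,0,0,0]]'
python3 -m jog '[[0,0,0,0,0],[0.2,0,0,0,0],[1,0,0,0,0],[1,0,0,0,0],[1,0,0,0,0]]' 40
python3 -m jog '[[1,0,0,0,0],[1,0,0,0,0],[1,0,0,0,0],[1,0,0,0,0],[1,0,0,0,0]]'
python3 -c "
from h import *
go(.4915,-.195,.137)"
```

```text
clock: 3.92
tcp_pos: [0.4912, -0.1915, 0.1521]
orientation: [-0.001, 0.62, 0.784, -0.0]
wrist_force: [0.1, 0.3, -0.4]
finger_gap: 0.0852
grip_force: 0.0
clock: 4.25
tcp_pos: [0.4923, -0.1933, 0.138]
orientation: [0.0, 0.621, 0.784, 0.0]
wrist_force: [0.0, 0.0, 0.0]
finger_gap: 0.0854
grip_force: 0.0
clock: 4.67
tcp_pos: [0.4923, -0.1939, 0.1383]
orientation: [0.001, 0.622, 0.783, 0.0]
wrist_force: [-0.2, 0.3, 2.9]
finger_gap: 0.0328
grip_force: 39.8
clock: 5.08
tcp_pos: [0.4923, -0.1939, 0.1383]
orientation: [0.001, 0.622, 0.783, 0.0]
wrist_force: [-1.2, -0.2, 5.1]
finger_gap: 0.0328
grip_force: 40.0
t 5.08 tcp [ 0.4923 -0.1939  0.1383] shift [-0.0009 -0.001   0.0013] yaw_y 13.14 zaxis [ 0.001 -0.001 -1.   ] F [-1.2 -0.2  5.1] gap 0.0328
```

```bash

python3 -m jog '[[1,0,0,-0.002,0],[1,0,0,-0.006,0],[1,0,0,-0.012,0],[1,0,0,-0.02,0],[1,0,0,-0.02,0]]' 50
python3 -m jog '[[1,0,0,-0.02,0],[1,0,0,-0.02,0],[1,0,0,-0.02,0],[1,0,0,-0.01,0],[1,0,0,0,0]]'
python3 -c "
from h import *
go(.459,.2375,.27)"
```

```text
clock: 5.5
tcp_pos: [0.4912, -0.1931, 0.1975]
orientation: [-0.001, 0.622, 0.783, -0.0]
wrist_force: [0.6, -0.4, -1.0]
finger_gap: 0.0325
grip_force: 50.6
clock: 5.92
tcp_pos: [0.493, -0.1942, 0.27]
orientation: [0.002, 0.622, 0.783, 0.0]
wrist_force: [1.1, -0.1, -1.8]
finger_gap: 0.0327
grip_force: 50.7
t 5.92 tcp [ 0.493  -0.1942  0.27  ] shift [ 0.4281  0.065  -0.0009] yaw_y 13.15 zaxis [ 0.003 -0.002 -1.   ] F [ 1.1 -0.1 -1.8] gap 0.0327
```

```bash

python3 -m jog '[[1,0.015,0.002,0,0],[1,0.03,0.0046,0,0],[1,0.03,0.0046,0,0],[1,0.03,0.0046,0,0],[1,0.03,0.0046,0,0]]' >/dev/null
python3 -m jog '[[1,0.03,0.0046,0,0],[1,0.03,0.0046,0,0],[1,0.03,0.0046,0,0],[1,0.03,0.0046,0,0],[1,0.03,0.0046,0,0]]' >/dev/null
python3 -m jog '[[1,0.03,0.0046,0,0],[1,0.03,0.0046,0,0],[1,0.03,0.0046,0,0],[1,0.03,0.0046,0,0],[1,0.023,0.0032,0,0]]' >/dev/null
python3 -m jog '[[1,0,0,0,0],[1,0,0,0,0],[1,0,0,0,0]]'
python3 - <<'E'
from h import *
go(.459,.2375,.27)
s,t=env.read_camera("scene"),env.read_camera("top")
cv2.imwrite("pics/c3.png",np.hstack([crop(t,105,140,110,130,3.5),crop(s,110,80,110,130,3.5)]))
T=env.get_state()["tcp_pos"]
for z in(T[2]-.105,T[2]-.043,T[2]+.042):
    p=[T[0],T[1],z];print(z,((pix(t,p)-[105,140])*3.5).round(),((pix(s,p)-[110,80])*3.5+[385,0]).round())
E
```

```text
clock: 7.42
tcp_pos: [0.457, 0.2377, 0.2664]
orientation: [-0.001, 0.621, 0.784, -0.001]
wrist_force: [-0.6, -0.3, -1.5]
finger_gap: 0.0325
grip_force: 50.7
t 7.42 tcp [0.457  0.2377 0.2664] shift [-0.0007  0.0019 -0.0036] yaw_y 13.19 zaxis [-0.002 -0.001 -1.   ] F [-0.6 -0.3 -1.5] gap 0.0325
0.16206979248063574 [173. 202.] [569. 267.]
0.22406979248063574 [145. 198.] [558. 197.]
0.3090697924806357 [ 96. 192.] [543.  93.]
```

View pics/c3.png

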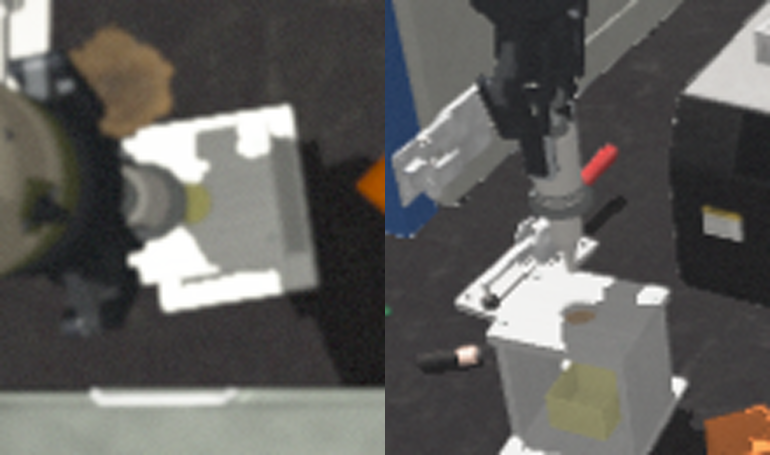

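```bash

python3 -m jog '[[1,0,0.002,0.006,0],[1,0,0,0.01,0],[1,0,0,0.01,0],[1,0,0,0.006,0],[1,0,0,0,0]]' >/dev/null
python3 -m jog '[[1,0,0,0,0],[1,0,0,0,0],[1,0,0,0,0]]'
python3 - <<'E'
from h import *
go(.459,.2375,.234)
s,t=env.read_camera("scene"),env.read_camera("top")
cv2.imwrite("pics/c4.png",np.hstack([crop(t,135,170,50,60,8),crop(s,140,130,50,60,8)]))
s0=dict(s); s0["img"]=cv2.imread("pics/scene0.png")[:,:,::-1]
T=env.get_state()["tcp_pos"]
for p in([T[0],T[1],T[2]-.105],[T[0],T[1],.12],[.459,.2375,.12]):
    print(np.round(p,4),((pix(t,p)-[135,170]+.5)*8).round(),((pix(s,p)-[140,130]+.5)*8+[400,0]).round())
E
```

```text
clock: 8.18
tcp_pos: [0.4602, 0.2385, 0.2361]
orientation: [0.0, 0.621, 0.783, 0.0]
wrist_force: [0.4, -0.3, -0.9]
finger_gap: 0.0326
grip_force: 50.7
t 8.18 tcp [0.4602 0.2385 0.2361] shift [-0.0007 -0.0014  0.0021] yaw_y 13.15 zaxis [ 0.001  0.    -1.   ] F [ 0.4 -0.3 -0.9] gap 0.0326
[0.4602 0.2385 0.1312] [184. 220.] [597. 283.]
[0.4602 0.2385 0.12  ] [194. 222.] [601. 309.]
[0.459  0.2375 0.12  ] [198. 226.] [601. 312.]
```

View pics/c4.png

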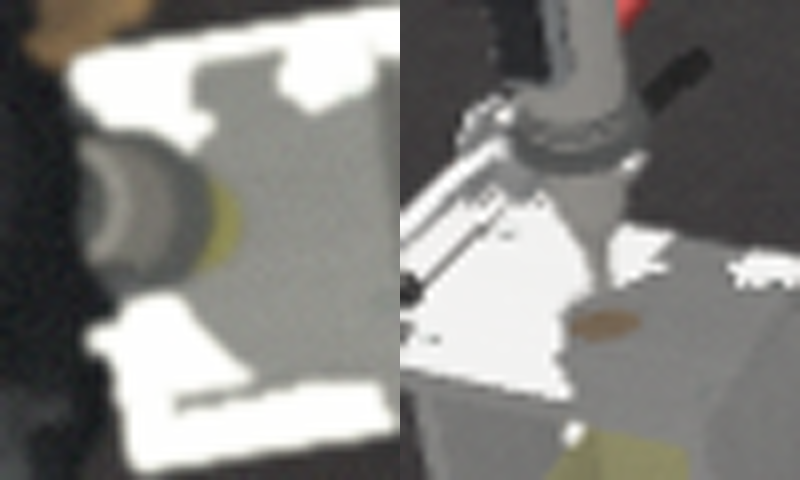

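Both cameras agree with the kinematics at the nozzle tip (scene crop (597,285), predicted (597,283)). The bore sits slightly nearer the camera. I'll descend along the cone and read lateral forces.

```bash

python3 -m jog '[[1,-0.0007,-0.0013,0.005,0],[1,0,0,0.008,0],[1,0,0,0.008,0],[1,0,0,0.008,0],[1,0,0,0.006,0]]' >/dev/null
python3 -m jog '[[1,0,0,0.004,0],[1,0,0,0,0],[1,0,0,0,0]]'
python3 -m jog '[[1,0,0,0.003,0],[1,0,0,0.002,0],[1,0,0,0,0]]'
python3 -c "
from h import *
go(.459,.2375,.1633)"
```

```text
clock: 8.95
tcp_pos: [0.4587, 0.2373, 0.1964]
orientation: [-0.0, 0.622, 0.783, -0.0]
wrist_force: [-0.0, 0.2, -1.7]
finger_gap: 0.0325
grip_force: 51.0
clock: 9.2
tcp_pos: [0.4594, 0.2377, 0.1919]
orientation: [0.0, 0.621, 0.783, 0.001]
wrist_force: [1.3, 1.6, -1.2]
finger_gap: 0.0324
grip_force: 50.9
t 9.2 tcp [0.4594 0.2377 0.1919] shift [-0.0002 -0.0005  0.0286] yaw_y 13.15 zaxis [ 0.001  0.001 -1.   ] F [ 1.3  1.6 -1.2] gap 0.0324
```

```bash

python3 -m jog '[[1,0,0,0.002,0],[1,0,0,0.002,0],[1,0,0,0,0]]'
python3 -m jog '[[1,0,0,0.002,0],[1,0,0,0.002,0],[1,0,0,0,0]]'
```

```text
clock: 9.45
tcp_pos: [0.4595, 0.2379, 0.1878]
orientation: [0.0, 0.621, 0.783, 0.001]
wrist_force: [2.3, 2.0, -1.5]
finger_gap: 0.0325
grip_force: 50.8
clock: 9.7
tcp_pos: [0.4595, 0.2378, 0.1837]
orientation: [0.0, 0.621, 0.783, 0.001]
wrist_force: [3.4, 2.6, -0.8]
finger_gap: 0.0325
grip_force: 50.8
```

```bash

python3 -m jog '[[1,0.0005,0.001,0,0],[1,0,0,0.002,0],[1,0,0,0.003,0],[1,0,0,0,0]]'
python3 -m jog '[[1,0,0,0.003,0],[1,0,0,0.003,0],[1,0,0,0,0],[1,0,0,0,0]]'
```

```text
clock: 10.03
tcp_pos: [0.4597, 0.2381, 0.1781]
orientation: [-0.0, 0.622, 0.783, -0.0]
wrist_force: [1.5, 2.7, -3.4]
finger_gap: 0.0328
grip_force: 50.7
clock: 10.37
tcp_pos: [0.4596, 0.2381, 0.1721]
orientation: [-0.0, 0.622, 0.783, -0.0]
wrist_force: [2.8, 3.0, -4.8]
finger_gap: 0.0328
grip_force: 50.5
```

```bash

python3 -m jog '[[1,0.0008,0.0005,0,0],[1,0,0,0.003,0],[1,0,0,0.002,0],[1,0,0,0,0]]'
python3 -m jog '[[1,0,0,0.002,0],[1,0,0,0.001,0],[1,0,0,0,0],[1,0,0,0,0]]'
```

```text
clock: 10.7
tcp_pos: [0.4595, 0.2387, 0.1671]
orientation: [-0.0, 0.622, 0.783, -0.001]
wrist_force: [1.4, 1.3, -2.6]
finger_gap: 0.0326
grip_force: 50.8
clock: 11.03
tcp_pos: [0.4595, 0.2388, 0.1644]
orientation: [-0.0, 0.622, 0.783, -0.0]
wrist_force: [-0.3, 0.6, -1.4]
finger_gap: 0.0324
grip_force: 50.8
```

Force is small and it is about 1 mm from home. I'll finish gently and look for upward force.

```bash

python3 -m jog '[[1,0,0,0.001,0],[1,0,0,0,0],[1,0,0,0,0]]' | grep -E 'tcp|wrist'
python3 -m jog '[[1,0,0,0.001,0],[1,0,0,0,0],[1,0,0,0,0]]' | grep -E 'tcp|wrist'
python3 -m jog '[[1,0,0,0.0005,0],[1,0,0,0,0],[1,0,0,0,0]]' | grep -E 'tcp|wrist'
```

```text
tcp_pos: [0.4598, 0.2389, 0.1636]
wrist_force: [-1.3, -0.7, -1.8]
tcp_pos: [0.4599, 0.239, 0.1634]
wrist_force: [-2.0, -0.3, 6.0]
tcp_pos: [0.46, 0.239, 0.1634]
wrist_force: [-3.5, -0.6, 8.6]
```

```bash

python3 -m jog '[[1,0,0,-0.001,0],[0.4,0,0,0,0],[0,0,0,0,0],[-1,0,0,0,0],[-1,0,0,0,0]]'
python3 -m jog '[[-1,0,0,0,0],[-1,0,0,0,0],[-1,0,0,0,0]]'
python3 - <<'E'
from h import *
go(.46,.239,.245)
print(env.tip_extent)
s,t=env.read_camera("scene"),env.read_camera("top")
cv2.imwrite("pics/c5.png",crop(s,120,100,100,120,4.5))
E
```

```text
clock: 12.2
tcp_pos: [0.4601, 0.239, 0.163]
orientation: [-0.0, 0.622, 0.783, 0.0]
wrist_force: [-0.4, -0.2, 1.2]
finger_gap: 0.0657
grip_force: 0.0
clock: 12.45
tcp_pos: [0.46, 0.239, 0.1631]
orientation: [-0.0, 0.622, 0.783, 0.0]
wrist_force: [-0.3, 0.2, -0.3]
finger_gap: 0.0854
grip_force: 0.0
t 12.45 tcp [0.46   0.239  0.1631] shift [ 0.     -0.     -0.0819] yaw_y 13.15 zaxis [-0.  0. -1.] F [-0.3  0.2 -0.3] gap 0.0854
0.011
```

View pics/c5.png

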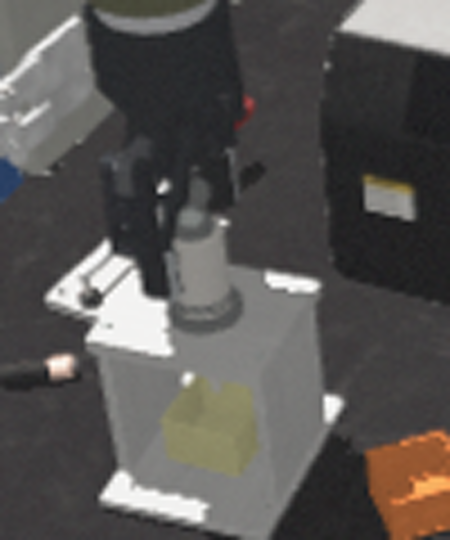

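The doser stands upright with its flange on the plate, at crop (205,310), and the dish is below it. Now I'll raise clear, shut the fingers and measure the button.

```bash

python3 -m jog '[[-1,0,0,-0.01,0],[-1,0,0,-0.02,0],[-1,0,0,-0.02,0],[-1,0,0,-0.02,0],[-1,0,0,-0.012,0]]' >/dev/null
python3 -m jog '[[-1,0,0,-0.005,0],[-1,0,0,0,0],[1,0,0,0,0],[1,0,0,0,0],[1,0,0,0,0]]' 40 
python3 -m jog '[[1,0,0,0,0],[1,0,0,0,0],[1,0,0,0,0],[1,0,0,0,0],[1,0,0,0,0]]'
python3 - <<'E'
from h import *
go(.46,.239,.230)
s,t=env.read_camera("scene"),env.read_camera("top")
cv2.imwrite("pics/c6.png",np.hstack([crop(t,120,165,60,65,6.5),crop(s,140,100,60,65,6.5)]))
T=env.get_state()["tcp_pos"]
for p in([T[0],T[1],T[2]-.011],[.46,.239,.2],[.46,.239,.21]):
    print(np.round(p,4),((pix(t,p)-[120,165]+.5)*6.5).round(),((pix(s,p)-[140,100]+.5)*6.5+[390,0]).round())
E
```

```text
clock: 13.38
tcp_pos: [0.4594, 0.2388, 0.2491]
orientation: [-0.001, 0.622, 0.783, -0.001]
wrist_force: [0.1, 0.5, -0.2]
finger_gap: 0.0513
grip_force: 0.0
clock: 13.8
tcp_pos: [0.46, 0.239, 0.2501]
orientation: [-0.0, 0.622, 0.783, -0.0]
wrist_force: [0.6, -0.2, -0.0]
finger_gap: 0.0
grip_force: 0.0
t 13.8 tcp [0.46   0.239  0.2501] shift [0.     0.     0.0201] yaw_y 13.15 zaxis [-0.  0. -1.] F [ 0.6 -0.2 -0. ] gap 0.0
[0.46   0.239  0.2392] [154. 199.] [515. 202.]
[0.46  0.239 0.2  ] [190. 204.] [527. 286.]
[0.46  0.239 0.21 ] [181. 203.] [524. 265.]
```

View pics/c6.png

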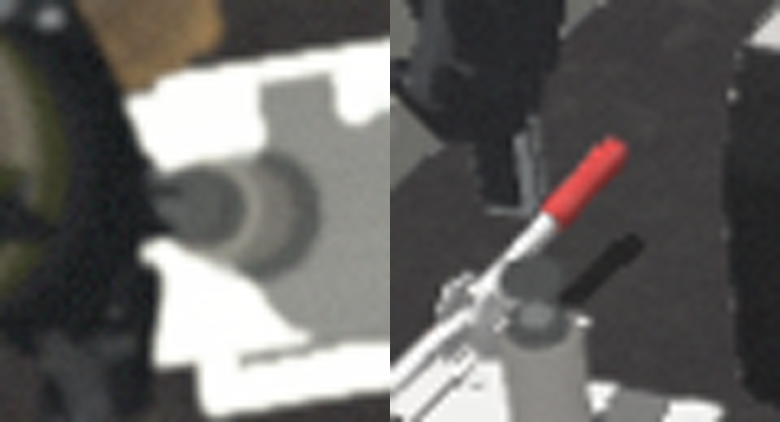

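The button top is at scene crop (532,276), so z is about 0.205 and it lies 1–2 mm toward −y. I'll nudge there and descend.

```bash

python3 -m jog '[[1,-0.001,0,0.006,0],[1,0,0,0.008,0],[1,0,0,0.006,0],[1,0,0,0.001,0],[1,0,0,0.001,0]]' | grep -E 'tcp|wrist'
for i in 1 2; do echo; done
python3 -m jog '[[1,0,0,0.001,0],[1,0,0,0.001,0],[1,0,0,0,0]]' | grep -E 'tcp|wrist'
python3 -m jog '[[1,0,0,0.001,0],[1,0,0,0.001,0],[1,0,0,0,0]]' | grep -E 'tcp|wrist'
python3 -m jog '[[1,0,0,0.001,0],[1,0,0,0.001,0],[1,0,0,0,0]]' | grep -E 'tcp|wrist'
python3 -m jog '[[1,0,0,0.001,0],[1,0,0,0.001,0],[1,0,0,0,0]]' | grep -E 'tcp|wrist'
python3 -m jog '[[1,0,0,0.001,0],[1,0,0,0.001,0],[1,0,0,0,0]]' | grep -E 'tcp|wrist'
```

```text
tcp_pos: [0.4597, 0.2379, 0.2273]
wrist_force: [0.3, 1.0, 0.5]


tcp_pos: [0.4603, 0.238, 0.2262]
wrist_force: [-0.8, -0.7, -0.5]
tcp_pos: [0.4602, 0.238, 0.2241]
wrist_force: [-0.8, 0.1, -0.6]
tcp_pos: [0.4601, 0.238, 0.222]
wrist_force: [-0.8, -0.4, 0.1]
tcp_pos: [0.4601, 0.238, 0.22]
wrist_force: [-0.2, -0.1, -0.5]
tcp_pos: [0.4603, 0.238, 0.2181]
wrist_force: [0.1, -0.4, 0.9]
```

```bash

python3 -m jog '[[1,0,0,0.0005,0],[1,0,0,0.0005,0],[1,0,0,0.0005,0],[1,0,0,0.0005,0]]' | grep -E 'tcp|wrist'
python3 -m jog '[[1,0,0,0.0005,0],[1,0,0,0.0005,0],[1,0,0,0.0005,0],[1,0,0,0.0005,0]]' | grep -E 'tcp|wrist'
python3 -m jog '[[1,0,0,0.0005,0],[1,0,0,0.0005,0],[1,0,0,0.0005,0],[1,0,0,0.0005,0]]' | grep -E 'tcp|wrist'
python3 -m jog '[[1,0,0,0.0005,0],[1,0,0,0.0005,0],[1,0,0,0.0005,0],[1,0,0,0.0005,0]]' | grep -E 'tcp|wrist'
```

```text
tcp_pos: [0.4603, 0.238, 0.2163]
wrist_force: [-0.1, -0.2, 0.9]
tcp_pos: [0.4603, 0.2381, 0.2143]
wrist_force: [0.3, -0.0, 1.4]
tcp_pos: [0.4603, 0.238, 0.2123]
wrist_force: [0.3, 0.1, 3.3]
tcp_pos: [0.4603, 0.2381, 0.2103]
wrist_force: [-0.4, 0.9, 3.5]
```

```bash

for_note=1
python3 -m jog '[[1,0,0,0.0004,0],[1,0,0,0.0004,0],[1,0,0,0,0]]' | grep -E 'tcp|wrist'
python3 -m jog '[[1,0,0,0.0004,0],[1,0,0,0.0004,0],[1,0,0,0,0]]' | grep -E 'tcp|wrist'
python3 -m jog '[[1,0,0,0.0004,0],[1,0,0,0.0004,0],[1,0,0,0,0]]' | grep -E 'tcp|wrist'
python3 -m jog '[[1,0,0,0.0004,0],[1,0,0,0.0004,0],[1,0,0,0,0]]' | grep -E 'tcp|wrist'
```

```text
tcp_pos: [0.4603, 0.2381, 0.2094]
wrist_force: [0.0, 0.0, 3.1]
tcp_pos: [0.4603, 0.2381, 0.2088]
wrist_force: [-0.4, 0.0, 5.0]
tcp_pos: [0.4605, 0.2381, 0.2084]
wrist_force: [-0.5, -0.4, 7.2]
tcp_pos: [0.4605, 0.2381, 0.2077]
wrist_force: [-0.1, 0.6, 7.1]
```

First stop found at about 0.2086, so the firm stop should be near 0.2036.

```bash

python3 -m jog '[[1,0,0,0.0004,0],[1,0,0,0.0004,0],[1,0,0,0.0004,0],[1,0,0,0,0]]' | grep -E 'tcp|wrist'
python3 -m jog '[[1,0,0,0.0004,0],[1,0,0,0.0004,0],[1,0,0,0.0004,0],[1,0,0,0,0]]' | grep -E 'tcp|wrist'
python3 -m jog '[[1,0,0,0.0004,0],[1,0,0,0.0003,0],[1,0,0,0,0]]' | grep -E 'tcp|wrist'
python3 -m jog '[[1,0,0,0.0003,0],[1,0,0,0.0003,0],[1,0,0,0,0]]' | grep -E 'tcp|wrist'
```

```text
tcp_pos: [0.4605, 0.2381, 0.2066]
wrist_force: [-0.3, -0.7, 7.6]
tcp_pos: [0.4605, 0.2381, 0.2055]
wrist_force: [-1.1, -0.8, 7.9]
tcp_pos: [0.4606, 0.2382, 0.2049]
wrist_force: [-1.5, -0.5, 8.3]
tcp_pos: [0.4606, 0.2382, 0.2043]
wrist_force: [-0.7, -0.1, 8.6]
```

```bash

python3 -m jog '[[1,0,0,0.0003,0],[1,0,0,0.0002,0],[1,0,0,0,0]]' | grep -E 'tcp|wrist'
python3 -m jog '[[1,0,0,0.0002,0],[1,0,0,0.0002,0],[1,0,0,0,0]]' | grep -E 'tcp|wrist'
python3 -m jog '[[1,0,0,0.0002,0],[1,0,0,0.0002,0],[1,0,0,0,0]]' | grep -E 'tcp|wrist'
```

```text
tcp_pos: [0.4606, 0.2382, 0.2039]
wrist_force: [-2.1, -0.6, 9.8]
tcp_pos: [0.4606, 0.2382, 0.2036]
wrist_force: [-1.8, -0.3, 10.4]
tcp_pos: [0.4607, 0.2382, 0.2036]
wrist_force: [-0.8, -1.0, 11.2]
```

Travel has stopped and the force is climbing, so this is the firm stop. I'll add a touch more and hold.

```bash

python3 -m jog '[[1,0,0,0.0002,0],[1,0,0,0.0001,0],[1,0,0,0,0],[1,0,0,0,0],[1,0,0,0,0]]' | grep -E 'tcp|wrist'
python3 -m jog '[[1,0,0,0,0],[1,0,0,0,0],[1,0,0,0,0],[1,0,0,0,0],[1,0,0,0,0]]' | grep -E 'clock|tcp|wrist'
python3 -m jog '[[1,0,0,0,0],[1,0,0,0,0],[1,0,0,0,0],[1,0,0,0,0],[1,0,0,0,0]]' | grep -E 'clock|tcp|wrist'
```

```text
tcp_pos: [0.4608, 0.2382, 0.2035]
wrist_force: [-1.9, -0.9, 13.6]
clock: 20.65
tcp_pos: [0.4608, 0.2382, 0.2035]
wrist_force: [-1.7, -1.7, 13.2]
clock: 21.07
tcp_pos: [0.4608, 0.2382, 0.2035]
wrist_force: [-2.7, -0.2, 12.5]
```

Held for over 1 s at about 13 N. Now I'll ease up at about 10 mm/s or less.

```bash

python3 -m jog '[[1,0,0,-0.0004,0],[1,0,0,-0.0005,0],[1,0,0,-0.0006,0],[1,0,0,-0.0008,0],[1,0,0,-0.0008,0]]' | grep -E 'tcp|wrist'
python3 -m jog '[[1,0,0,-0.0008,0],[1,0,0,-0.0008,0],[1,0,0,-0.0008,0],[1,0,0,-0.0008,0],[1,0,0,-0.0008,0]]' | grep -E 'tcp|wrist'
python3 -m jog '[[1,0,0,-0.0008,0],[1,0,0,-0.0008,0],[1,0,0,-0.0008,0],[1,0,0,-0.0008,0],[1,0,0,-0.0008,0]]' | grep -E 'tcp|wrist'
python3 -m jog '[[1,0,0,-0.0008,0],[1,0,0,-0.0008,0],[1,0,0,-0.0008,0],[1,0,0,-0.0008,0],[1,0,0,-0.0008,0]]' | grep -E 'tcp|wrist'
python3 -m jog '[[1,0,0,-0.0008,0],[1,0,0,-0.0008,0],[1,0,0,-0.0008,0],[1,0,0,-0.0008,0],[1,0,0,-0.0008,0]]' | grep -E 'tcp|wrist'
python3 -m jog '[[1,0,0,-0.0008,0],[1,0,0,-0.001,0],[1,0,0,-0.001,0],[1,0,0,-0.001,0],[1,0,0,-0.001,0]]' | grep -E 'tcp|wrist'
```

```text
tcp_pos: [0.4605, 0.2381, 0.2058]
wrist_force: [-0.9, -0.4, 7.8]
tcp_pos: [0.4603, 0.238, 0.2091]
wrist_force: [0.7, -0.5, 3.0]
tcp_pos: [0.4602, 0.238, 0.2127]
wrist_force: [0.9, 0.7, 2.3]
tcp_pos: [0.4602, 0.238, 0.2168]
wrist_force: [0.9, 0.5, 1.1]
tcp_pos: [0.46, 0.2379, 0.2206]
wrist_force: [-1.2, 0.2, 1.1]
tcp_pos: [0.4602, 0.238, 0.2257]
wrist_force: [0.6, 0.2, -0.3]
```

Clear of the button. I'll rise further and take a last look.

```bash

python3 -m jog '[[1,0,0,-0.005,0],[1,0,0,-0.015,0],[1,0,0,-0.02,0],[1,0,0,-0.02,0],[1,0,0,-0.01,0]]' >/dev/null
python3 -m jog '[[1,0,0,0,0],[1,0,0,0,0],[1,0,0,0,0],[1,0,0,0,0],[1,0,0,0,0]]'
python3 - <<'E'
from h import *
s=env.read_camera("scene")
cv2.imwrite("pics/c7.png",crop(s,120,100,100,120,4.5))
E
```

```text
clock: 24.4
tcp_pos: [0.4597, 0.2378, 0.2944]
orientation: [-0.001, 0.622, 0.783, -0.001]
wrist_force: [-0.5, 0.0, -0.6]
finger_gap: -0.0001
grip_force: 0.0
```

View pics/c7.png

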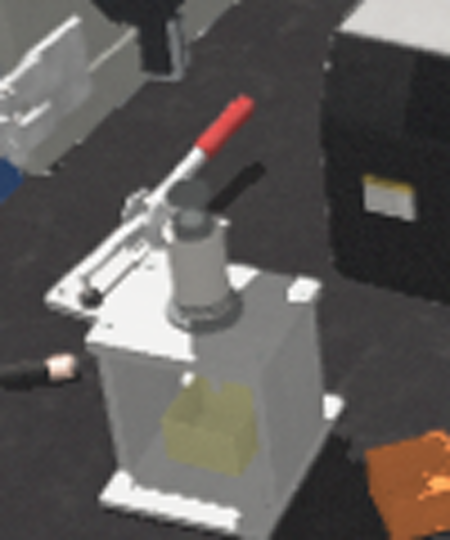

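The doser is upright at crop (205,305), its button is up at (190,195), the dish at (210,425) has not moved, and the gripper is clear.

```bash
python3 -c "
from workcell import env
print(env.hand_in())"
```

```text
the job is handed in; nothing more can be done
None
```

I moved the doser into the stand's bore, fully home, and purged it: button held at the firm second stop for over a second at about 13 N, then eased back up. I handed the job in at about 24 s; `hand_in()` returned no verdict.

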